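# Set the length stop and lay the blank against it

### The arm

A 7-joint arm with a two-finger parallel gripper is mounted at the origin on a cart in front of the work surface, level with it; the furniture and walls round the work are solid. World frame = base frame: x ahead of the robot, y to its left, z up, the work surface at z = 0. Lengths are in m, angles in rad, forces in N, time in s.
With the tool pointing down it reaches from about 0.425 to 0.925 m from the base axis. Payload 6.8 kg.
Tool frame: the origin (TCP) lies where the fingers leave the gripper's body, on its centre line; the fingertips stand 73 mm ahead of it and the grasp point (between the pads) lies 54 mm ahead of it; z points along the fingers, y is the direction in which the jaws open and shut (so a half turn about z gives the same grasp; the last joint's range is limited). The gripper opens to 85 mm and grips with 20 to 120 N. Pads are 22 mm wide; open, the fingers measure 114 mm over their backs; the gripper's body (76 mm by 85 mm) begins 54 mm behind the grasp point. The pads swing forward as they close: fully open they stand 13 mm farther back than shut.
Start: joints at [-1.28, 0.477, 0.022, 1.555, -0.011, 1.109, -0.083], TCP at [0.262, 0.622, 0.304] pointing down, gripper open.
Joint ranges: [-2.96, 2.96], [-0.34, 2.1], [-1.41, 1.46], [0.24, 2.44], [-1.37, 4.51], [0.17, 1.92], [-2.96, 2.96]. Speed limits (rad/s): [2.39, 2.39, 3.14, 3.14, 3.14, 3.14, 3.14].

### API

Orientations are given as a rotation vector (axis times angle).
In Python, from bench import r gives the robot as it stands.
- The arm moves only by the shell command python3 -m handwheel 'ROWS' [FORCE]. ROWS is JSON, a list that holds one entry, the list of rows, each a list of 7 numbers: the shift along the world's x, y, z in m, then the turn, a rotation vector about the world's x, y, z in rad, then the finger opening in m, from 0 to 0.0854. A call has 1 to 10 rows; each row shifts and turns the commanded pose from where the row before left it; what a row does not reach is not made up. A row lasts 1/12 s, in which the tool goes at most 41.7 mm and 7.16 degrees, less where a joint would pass 70% of its speed; a pose out of reach is approached as far as the arm can. A call is refused whole if a number of a shift passes 0.0417 or a number of a turn 0.125, either way. A call with a gripper value outside its range is refused whole. The fingers move at their own pace and stop on an object; FORCE is the grip in N (left out, the last holds). Time passes only in rows, so rows that do not move let the fingers close. It gives the time, the measured TCP pose, the force and the opening at its end, in the units of the state.
- r.get_obs(): the state, without advancing time (a new reading comes with each control period).
- r.grab_frame(name): name is "scene" or "top"; returns (picture, depth): 400x640x3 uint8, red, green, blue; 400x640 float32, m along the optical axis (not along the pixel's ray), 0 where there is no reading.
- r.get_calibration(name): a dict with "vertical_fov" (degrees; the focal length in pixels is half the picture's height over the tangent of half this angle, whatever the lens; pixels are square), "cx", "cy" (the principal point, pixels), "R" (3x3) and "t" (3): a world point X has camera coordinates R X + t. Camera axes: x right, y down, z forward; pixel columns grow to the right and rows downward; lengths in m; the calibration is good to about 2 mm. A picture is of the moment at which its call begins. get_calibration takes no time and is no camera call.
- r.hand_in(): hands the job in, once; it reports no verdict.
Trained networks look in the newest picture that a camera, given by its name, has taken for a name from the list of things; names that differ only in an ending like _2 or _b are one class to them, and where a whole thing is asked for, a point or a joint stands for the part that bears it (a point fixed in the world has none). Each returns a list of dicts, best first, with "p" (0 to 1); they miss things now and then, are a little off and sometimes report something else, mostly with a low value. They report only what shows in the picture. A call takes as long as a camera call.
- r.masks_of(label, camera): "pixels" (400x640 bool, what is visible of it) and "at" ([column, row] in pixels, amid what is visible of it).
The state is a dict: "clock": time; "joints": joint angles; "qvel": joint speeds; "tau": joint torques, N m; "tcp_pos": TCP position; "orientation": TCP orientation; "contact_force": force on the tool from outside, world axes, zero at the start; "moment": the same for the moment, N m; "grip_width": finger opening in m.
Only numpy, scipy, OpenCV 4.12 (cv2) and the standard library are available. Lean on these libraries where they do the work, as an engineer would, in place of code of your own. Each camera call takes 0.05 s, during which the arm holds its last target.

### The job

Set up the sloped cut-off board for sawing the pale blank to length: press the red spring button on the blue stop, slide the stop along its square tube to the hole beside the orange marker and let the button pop out again so that the stop is locked there. Then turn the pale blank square to the board and lay it flat on the slope, snug against the dark ledge along the board's lower edge, with its end touching the left side of the stop's arm (as seen from the robot), and let go. Leave the dark red blank, the aluminium adapter, the glue bottle and the drive spur where they stand.

Things in the scene. Friction and masses are not known exactly. Their poses are not given: they have to be found in the camera images.
- deck: Sloped plywood board, fixed, 0.45 rad (25.8 deg), 162 mm up the slope, 12 mm thick, low edge towards the robot. Origin: on its upper surface at the lower edge, level with the middle hole. Axes: x up the slope, y along the board (surface y = -88 to 140 mm), z square out of the surface. A dark ledge 6 mm high covers x = 0 to 10 mm along the whole lower edge.
- tube_mid (a point): Axis of the fixed 24 mm square aluminium tube at its middle hole (deck x = 96, y = 0, z = 30 mm); axes as the deck's. The tube runs along y. Five holes in its wall facing +x, at y = -48, -24, 0, 24, 48 mm. Grey end brackets, 34 mm wide in x (54 mm in the lowest 5 mm) and 46 mm high above the deck, at y = -87 to -77 and 99 to 109 mm.
- stop_collar (a point): Blue stop: 34 x 34 mm square collar sliding on the tube, y = -18 to +40 mm of this point, which lies on the tube's axis level with the button; axes as the deck's. Red button on its +x side; flat thumb face on its -x side, 17 mm from this point. Fingers squeezing button and thumb face together release it, and can slide it so. Starts locked in the middle hole.
- stop_face (a point): Where the blank's end must touch: +y face of the stop's arm, 40 mm to +y of stop_collar, 23 mm from the board's lower edge, 10 mm above the deck; axes as the deck's. The arm, 8 mm thick in y, runs down the slope from the collar to 12 mm from the lower edge, 6 to 20 mm above the deck. The blank lies on its +y side.
- button_face (a point): Centre of the red button's outer face: 18 mm diameter, stands 10 mm out of the collar's +x face, is pressed towards deck -x; axes as the deck's. Button and collar together measure 44 mm with the button out, 37 mm with it fully pressed.
- stop (a joint): Position of the stop along the tube (m, grows to deck +y, -0.054 to 0.054). 0 = middle hole (start); holes at -0.048, -0.024, 0, 0.024, 0.048, with about 2 mm play each way. Locked while the button is out in a hole; with it pressed or between holes it slides with about 2 N.
- detent_button (a joint): Travel of the button (m): 0 = fully out (locked in a hole), about 0.0037 = let go between two holes, 0.007 = fully pressed; the stop is free from about 0.0045. Spring 4 N at rest, 9 N fully pressed.
- mark_orange: Flat orange marker, 16 x 11 x 2 mm, on the deck (deck x = 56 mm), with the same deck y as the wanted hole (never the middle one). Origin at its centre on the deck; y axis as the deck's, z vertical. Three white markers like it lie beside the other free holes.
- pale_blank_mid (a point): Centre of the pale maple blank, 26 x 75 x 20 mm (y = its length, z = its height), loose, 30 to 70 g, lying flat on the bench at the start. Laid home, its centre is at deck x = 23, z = 10 mm and 37.5 mm to +y of stop_face.
- pale_blank: The same pale blank; origin at the centre of its underside, y along its length.
- red_blank_mid (a point): Centre of the other blank, dark red wood, 24 x 140 x 20 mm (y = its length), loose; leave alone. The two blanks may have changed places.
- glue_bottle: Plain white glue bottle with black cap, 62 mm diameter, 180 mm high, loose, upright; origin at the centre of its underside. Leave alone.
- alu_adapter: Turned aluminium spindle adapter, a flanged round piece 64 mm in diameter, 39 mm high, loose, upright; origin at the centre of its underside. Leave alone.
- spur_drive: Dark steel drive spur standing on its broad end, 34 mm diameter, 85 mm high, loose; origin at the centre of its underside. Leave alone.

How it is judged:
On the way, in this order (a step that is already met when the one before it is completed fails the run):
1. the red button is pressed in (value of joint detent_button above 0.005 m), for 0.05 s.
2. the stop stands at the hole beside the orange marker, with the button popped out (y of stop_collar in the frame of mark_orange between -0.005 and 0.005 m and value of joint detent_button below 0.0015 m), for 0.3 s.
At the end, for the whole second after the job is handed in: Stop within 5 mm of the orange marker along the board, button out (under 1.5 mm); pale blank at rest, flat on the deck (0.08 rad) and along it (0.06 rad), centre 17.5-27.5 mm from the lower edge and 6-16 mm above the deck, its end within about 5 mm of the stop's arm (all of step 2 and x of pale_blank_mid in the frame of deck between 0.0175 and 0.0275 m and z of pale_blank_mid in the frame of deck between 0.006 and 0.016 m and y of pale_blank_mid in the frame of stop_face between 0.0335 and 0.043 m and angle between the y axis of pale_blank_mid and the y axis of deck, either way round below 0.06 rad and (angle between the z axis of pale_blank_mid and the z axis of deck, either way round below 0.08 rad or angle between the x axis of pale_blank_mid and the z axis of deck, either way round below 0.08 rad) and linear speed of pale_blank below 0.02 m/s); the robot touches nothing.
It fails at once if the glue bottle is pushed more than 30 mm or tipped (distance of glue_bottle from where it was at the start of the episode above 0.03 m or angle between glue_bottle's own z axis and vertical above 0.35 rad).
It fails at once if the aluminium adapter is pushed more than 30 mm or tipped (distance of alu_adapter from where it was at the start of the episode above 0.03 m or angle between alu_adapter's own z axis and vertical above 0.35 rad).
It fails at once if the drive spur is pushed more than 30 mm or tipped (distance of spur_drive from where it was at the start of the episode above 0.03 m or angle between spur_drive's own z axis and vertical above 0.35 rad).
It fails at once if the dark red blank is pushed more than 30 mm (distance of red_blank_mid from where it was at the start of the episode above 0.03 m).
It also fails if it takes over 58 s, if anything falls off the work surface, if the arm or the gripper's body presses on something with over 40 N, if the wrist force passes 120 N, or if a joint passes its speed limit or range.

## Working session

There is one attempt and no reset: what is moved stays moved. The work goes in short steps, Python scripts to look and compute and a shell command to move; the robot and the scene stay as the last step left them, time stands still between calls to the robot, and variables do not carry over. Pictures are saved under pics/ and viewed, and the job is handed in when it is done.

```bash
ls; mkdir -p pics; cat > h.py <<'E'
import numpy as np, cv2
from bench import r
def cal(n):
    c=r.get_calibration(n); f=200/np.tan(np.radians(c["vertical_fov"])/2)
    return f,c["cx"],c["cy"],np.array(c["R"]),np.array(c["t"])
def unproj(n,u,v,d):
    f,cx,cy,R,t=cal(n)
    p=np.stack([(u-cx)/f*d,(v-cy)/f*d,d],-1)
    return (p-t)@R
def cloud(n,depth):
    v,u=np.mgrid[0:400,0:640].astype(float)
    return unproj(n,u,v,depth)
def proj(n,X):
    f,cx,cy,R,t=cal(n); p=np.asarray(X)@R.T+t
    return p[...,0]/p[...,2]*f+cx,p[...,1]/p[...,2]*f+cy
E
python3 - <<'E'
from h import *
for n in("scene","top"):
    im,d=r.grab_frame(n); cv2.imwrite(f"pics/{n}0.png",im[...,::-1]); np.save(n+"0.npy",d)
    print(n,r.get_calibration(n))
print(r.get_obs())
E
```

```text
pics
scene {'vertical_fov': 44.02687538545922, 'cx': 319.55021729482314, 'cy': 188.82177091103895, 'R': array([[ 0.48669449, -0.87355508, -0.00547755],
       [-0.45728601, -0.24942079, -0.85362684],
       [ 0.74432384,  0.41796028, -0.52085624]]), 't': array([-0.42734731,  0.27709378,  0.71608439])}
top {'vertical_fov': 47.55202235790363, 'cx': 319.19255535899396, 'cy': 194.197539682194, 'R': array([[ 0.01516781, -0.99945071, -0.02946543],
       [-0.98344132, -0.00958947, -0.18097294],
       [ 0.18059097,  0.03172248, -0.98304658]]), 't': array([-0.18476452,  0.54342077,  0.97760152])}
{'clock': 0.1, 'joints': array([-1.28010823,  0.47774651,  0.02238056,  1.5563648 , -0.01149894,
        1.10928285, -0.08308443]), 'qvel': array([ 0.00038761, -0.00283765,  0.00029742, -0.0021144 ,  0.00083406,
        0.00157994,  0.00013696]), 'tau': array([ 3.47864305e-03, -5.97755313e+01,  1.61322791e+00, -2.81955940e+01,
        1.28035448e-02,  5.01174902e-03, -2.08934983e-05]), 'tcp_pos': array([0.26196556, 0.62164143, 0.30299891]), 'orientation': array([-6.22230566e-01, -3.07915905e+00,  2.61012179e-03]), 'contact_force': array([ 0.45620519, -0.26107443,  0.02245551]), 'moment': array([0.05713541, 0.03971933, 0.00567059]), 'grip_width': 0.08553212476320689}
```

View pics/scene0.png

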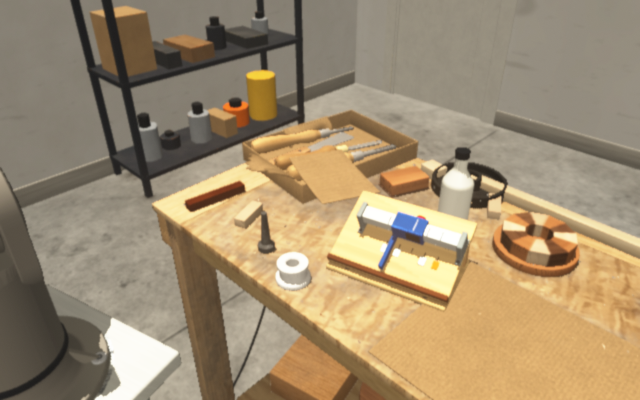

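View pics/top0.png

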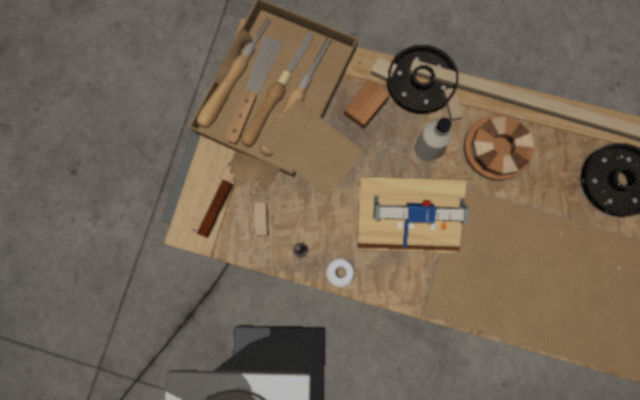

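```bash
python3 - <<'E'
from h import *
for n in("scene","top"):
    r.grab_frame(n)
    d=np.load(n+"0.npy"); P=cloud(n,d)
    for l in("pale_blank","red_blank_mid","mark_orange","stop_collar","button_face","deck","glue_bottle","alu_adapter","spur_drive"):
        for m in r.masks_of(l,n)[:2]:
            px=m["pixels"]&(d>0); q=P[px]
            if len(q): print(n,l,round(m["p"],2),np.round(m["at"]),px.sum(),q.mean(0).round(3),np.percentile(q,3,axis=0).round(3),np.percentile(q,97,axis=0).round(3))
    for nm,X in(("tcp",[.262,.622,.304]),):
        print(proj(n,np.array(X)))
d=np.load("top0.npy");P=cloud("top",d)
# deck plane: top pixels u 362-400, v183-240
for n in("top",):
    v,u=np.mgrid[185:242,364:374]; q=P[v,u].reshape(-1,3)
    q=q[np.isfinite(q).all(1)]
    A=np.c_[q[:,:2],np.ones(len(q))];c=np.linalg.lstsq(A,q[:,2],rcond=None)[0]
    print("plane",c,np.abs(A@c-q[:,2]).max(),"slope",np.arctan(np.hypot(*c[:2])),"dir yaw",np.arctan2(c[1],c[0]))
    print(P[214:220:5,290:340:25].round(3))
im=cv2.imread("pics/top0.png")
cv2.imwrite("pics/topz.png",cv2.resize(im[170:260,350:480],None,fx=6,fy=6,interpolation=cv2.INTER_CUBIC))
im=cv2.imread("pics/scene0.png")
cv2.imwrite("pics/scenez.png",cv2.resize(im[180:310,320:490],None,fx=4.6,fy=4.6,interpolation=cv2.INTER_CUBIC))
E
```

```text
scene pale_blank 0.81 [247. 216.] 405 [ 0.486 -0.045  0.016] [ 0.455 -0.056  0.004] [ 0.526 -0.03   0.022]
scene red_blank_mid 0.78 [214. 195.] 806 [0.51  0.067 0.014] [0.451 0.035 0.001] [0.574 0.104 0.022]
scene mark_orange 0.47 [434. 263.] 55 [ 0.476 -0.453  0.048] [ 0.469 -0.458  0.043] [ 0.482 -0.448  0.052]
scene stop_collar 0.85 [408. 227.] 954 [ 0.487 -0.392  0.093] [ 0.441 -0.421  0.049] [ 0.508 -0.367  0.112]
scene deck 0.96 [403. 246.] 10201 [ 0.488 -0.389  0.061] [ 0.428 -0.49   0.018] [ 0.569 -0.273  0.107]
scene glue_bottle 0.67 [456. 192.] 1724 [ 0.654 -0.433  0.105] [ 0.637 -0.459  0.047] [ 0.671 -0.404  0.18 ]
scene alu_adapter 0.69 [294. 272.] 1107 [ 0.365 -0.231  0.025] [ 0.343 -0.256  0.003] [ 0.395 -0.202  0.04 ]
scene alu_adapter 0.43 [456. 190.] 1744 [ 0.655 -0.433  0.105] [ 0.637 -0.459  0.046] [ 0.672 -0.404  0.18 ]
scene spur_drive 0.96 [267. 240.] 400 [ 0.418 -0.137  0.034] [ 0.407 -0.149  0.002] [ 0.432 -0.122  0.081]
(np.float64(-93.13017831968062), np.float64(63.11141137061571))
top pale_blank 0.85 [259. 219.] 416 [ 0.492 -0.044  0.017] [ 0.457 -0.057  0
[... 762 characters left out ...]
 glue_bottle 0.38 [411. 212.] 7417 [ 0.502 -0.38   0.067] [ 0.431 -0.487  0.026] [ 0.571 -0.274  0.107]
top alu_adapter 0.56 [338. 264.] 552 [ 0.373 -0.227  0.031] [ 0.345 -0.255  0.005] [ 0.4   -0.2    0.041]
top spur_drive 0.52 [410. 212.] 7528 [ 0.501 -0.381  0.066] [ 0.43  -0.487  0.026] [ 0.571 -0.273  0.107]
top spur_drive 0.5 [301. 250.] 162 [ 0.421 -0.137  0.03 ] [ 0.408 -0.149  0.009] [ 0.436 -0.121  0.085]
(np.float64(-174.71700979832178), np.float64(331.0221483495577))
plane [0.06195004 4.63689697 1.36257577] 0.6449075099927079 slope 1.3584064010975572 dir yaw 1.5574368856511007
[[[ 0.507 -0.108 -0.003]
  [ 0.508 -0.167 -0.004]]

 [[ 0.495 -0.109 -0.004]
  [ 0.495 -0.168  0.001]]]
```

View pics/topz.png

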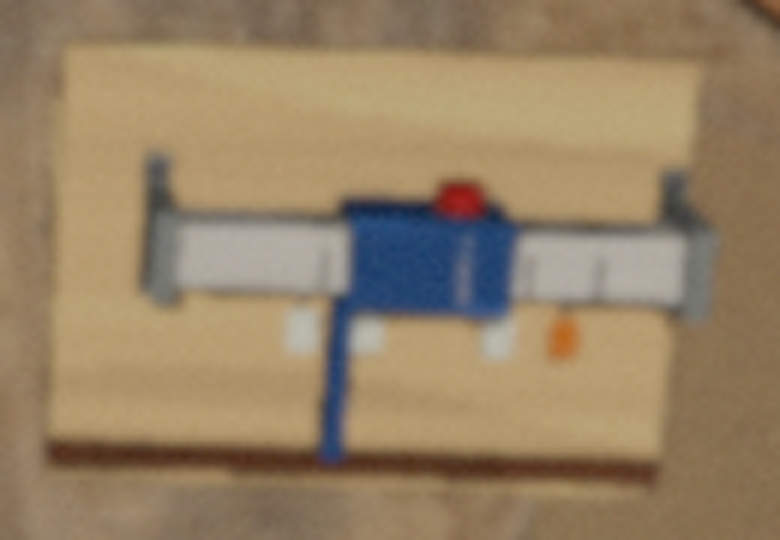

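View pics/scenez.png

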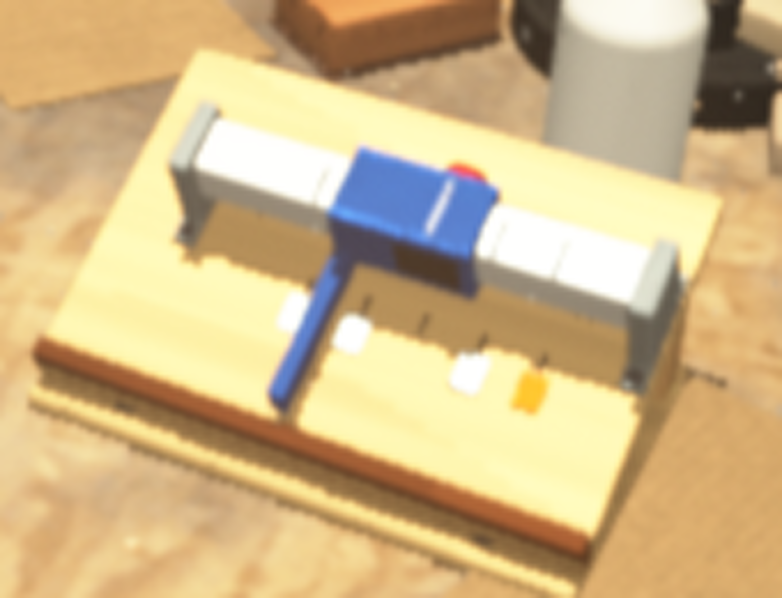

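```bash
cat > fit.py <<'E'
from h import *
from scipy.optimize import least_squares
from scipy.spatial.transform import Rotation as Ro
def box(p,lo,hi):
    c=(np.array(lo)+hi)/2;h=(np.array(hi)-lo)/2
    q=np.abs(p-c)-h
    return np.linalg.norm(np.maximum(q,0),axis=1)+np.minimum(q.max(1),0)
def deckR(yaw): return Ro.from_euler("ZY",[yaw,-0.45]).as_matrix()
def sdf(p,s):
    B=[([0,-.088,-.012],[.162,.140,0]),([0,-.088,0],[.01,.140,.006]),
       ([.084,-.087,.018],[.108,.109,.042]),
       ([.079,-.087,0],[.113,-.077,.046]),([.079,.099,0],[.113,.109,.046]),
       ([.079,s-.018,.013],[.113,s+.04,.047]),([.012,s+.032,.006],[.08,s+.04,.02]),
       ([.113,s-.008,.022],[.123,s+.008,.038])]
    return np.min([box(p,a,b) for a,b in B],axis=0)
def cam_pts(n,label,d=None):
    im,d2=r.grab_frame(n); 
    m=r.masks_of(label,n)
    if not m: return np.zeros((0,3)),im,d2
    px=cv2.erode(m[0]["pixels"].astype(np.uint8),np.ones((2,2)))>0
    return cloud(n,d2)[px&(d2>0)],im,d2
def fit_deck(p,s=None,x0=(.43,-.4,.03,0)):
    f=lambda x: np.clip(sdf((p-x[:3])@deckR(x[3]),x[4] if s is None else s),-.012,.012)
    z=list(x0)+([0.0] if s is None else [])
    o=least_squares(f,z,loss="soft_l1",f_scale=.002,x_scale=.01,diff_step=1e-4)
    return o.x,np.median(np.abs(f(o.x)))
E
python3 - <<'E'
from fit import *
al=[]
for n in("scene","top"):
    p,_,_=cam_pts(n,"deck"); al.append(p)
    print(n,len(p),*fit_deck(p)); print(n,*fit_deck(p,x0=(.43,-.4,.03,-.05)))
print(fit_deck(np.vstack(al)))
def fb(p,h,x0):
    f=lambda x: np.clip(box((p-[x[0],x[1],0])@Ro.from_euler("z",x[2]).as_matrix(),[-h[0],-h[1],0],[h[0],h[1],.02]),-.012,.012)
    o=least_squares(f,x0,loss="soft_l1",f_scale=.002,x_scale=.01,diff_step=1e-4);return o.x,np.median(np.abs(f(o.x)))
for n in("scene","top"):
    p,_,_=cam_pts(n,"pale_blank"); p=p[p[:,2]>.004]
    for y in(1.4,1.75): print(n,fb(p,(.013,.0375),(.492,-.044,y)))
E
```

```text
scene 9693 [ 0.42353116 -0.40245605  0.03290828 -0.02033501  0.00055344] 0.0012666732779873235
scene [ 4.27972525e-01 -4.03162436e-01  2.20772645e-02 -2.16278697e-02
  1.06817666e-06] 0.0007722919466619516
top 7371 [ 0.4240703  -0.40416875  0.03266547 -0.02427835  0.00059355] 0.0015159802626452494
top [ 0.4240718  -0.40416681  0.03266613 -0.02427899  0.00059159] 0.0015162656771851302
(array([ 4.23639995e-01, -4.02561028e-01,  3.27166360e-02, -2.19752378e-02,
        1.51891904e-04]), np.float64(0.0014008707636651479))
scene (array([ 0.49317611, -0.0399237 ,  1.64847133]), np.float64(0.0006338987511210897))
scene (array([ 0.49317614, -0.03992371,  1.64847244]), np.float64(0.0006338837425081166))
top (array([ 0.48645254, -0.04132367,  1.63003324]), np.float64(0.0013899719045947362))
top (array([ 0.49512813, -0.04312977,  1.76601194]), np.float64(0.0014533723054455366))
```

```bash
python3 - <<'E'
from fit import *
al=[]
for n in("scene","top"):
    p,im,d=cam_pts(n,"deck"); al.append(p)
    for z in(.016,.022,.028): print(n,*fit_deck(p,x0=(.43,-.4,z,-.02)))
x,e=fit_deck(np.vstack(al),x0=(.428,-.403,.022,-.02));print(x,e)
np.save("deck.npy",x)
R=deckR(x[3])
for n in("scene","top"):
    im=cv2.imread(f"pics/{n}0.png"); k=5
    big=cv2.resize(im,None,fx=k,fy=k,interpolation=cv2.INTER_CUBIC)
    def L(pts):
        u,v=proj(n,np.array(pts)@R.T+x[:3]); q=np.int32(np.c_[(u+.5)*k-.5,(v+.5)*k-.5])
        cv2.polylines(big,[q],False,(255,0,255),1)
    L([[0,-.088,0],[.162,-.088,0],[.162,.14,0],[0,.14,0],[0,-.088,0]])
    L([[.084,-.077,.042],[.108,-.077,.042],[.108,.099,.042],[.084,.099,.042],[.084,-.077,.042]])
    s=x[4];L([[.079,s-.018,.047],[.113,s-.018,.047],[.113,s+.04,.047],[.079,s+.04,.047],[.079,s-.018,.047]])
    L([[.048,-.048,0],[.064,-.048,0]]);L([[.012,.04,.02],[.079,.04,.02]])
    c=(1600,900,2400,1500) if n=="scene" else (1750,850,2400,1300)
    cv2.imwrite(f"pics/{n}fit.png",big[c[1]:c[3],c[0]:c[2]])
E
```

```text
scene [ 4.27968219e-01 -4.03142434e-01  2.20588050e-02 -2.11494182e-02
 -1.58834190e-04] 0.0007970180578633565
scene [ 4.27968063e-01 -4.03142589e-01  2.20586536e-02 -2.11489392e-02
 -1.58699882e-04] 0.0007970806571779704
scene [ 4.27968218e-01 -4.03142434e-01  2.20588042e-02 -2.11494180e-02
 -1.58834040e-04] 0.0007970183428731223
top [ 0.42336943 -0.40416113  0.03220456 -0.02279521 -0.000708  ] 0.0015215600906066332
top [ 4.27105336e-01 -4.05419280e-01  2.08841505e-02 -2.21898607e-02
  4.44343307e-05] 0.0010689503031444613
top [ 4.27105456e-01 -4.05418743e-01  2.08842133e-02 -2.21905091e-02
  4.38131235e-05] 0.001068943000774304
[ 4.27788829e-01 -4.03516419e-01  2.16491799e-02 -2.23426809e-02
 -2.51668764e-04] 0.0009623809439188447
```

View pics/scenefit.png

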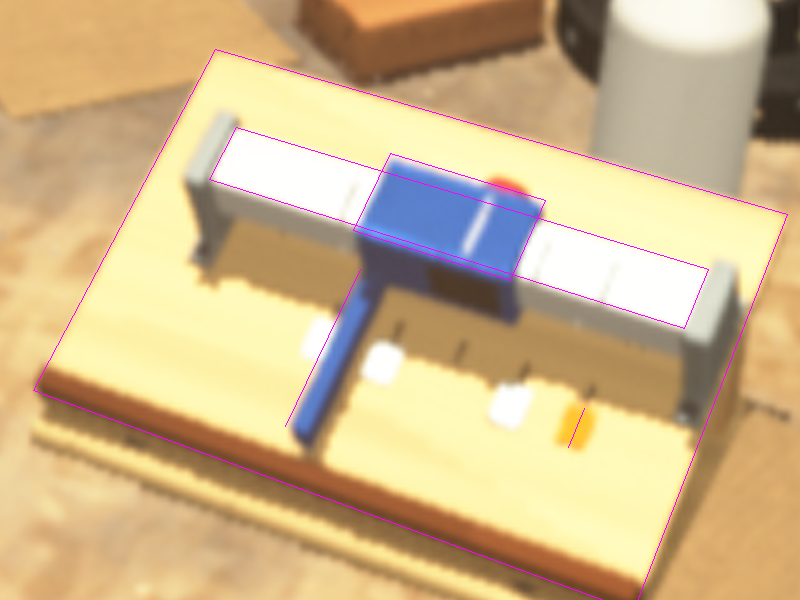

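View pics/topfit.png

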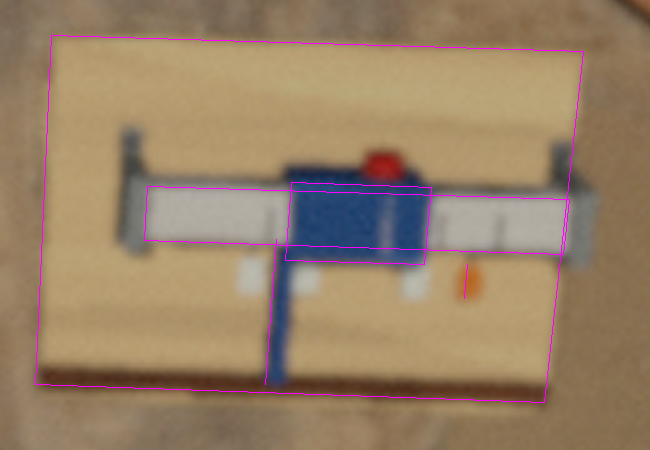

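```bash
python3 - <<'E'
from fit import *
x=np.load("deck.npy");R=deckR(x[3])
for n in("scene","top"):
    p,im,d=cam_pts(n,"deck"); q=(p-x[:3])@R
    def st(m,nm):
        a=q[m]; print(n,nm,len(a),"z med",np.median(a[:,2]).round(4),"x",np.percentile(a[:,0],[2,98]).round(4),"y",np.percentile(a[:,1],[2,98]).round(4))
    st(q[:,2]>.035,"high")
    st((q[:,2]>.032)&(abs(q[:,1]-.011)<.025),"collar")
    st((q[:,2]>.032)&(q[:,1]>.05)&(q[:,1]<.09),"tubeL")
    st((q[:,2]>.032)&(q[:,1]<-.025)&(q[:,1]>-.07),"tubeR")
    st((abs(q[:,2])<.004),"surf"); st((abs(q[:,2])<.004)&(q[:,0]<.05),"surf low"); st((abs(q[:,2])<.004)&(q[:,0]>.13),"surf hi")
    st((q[:,2]>.012)&(q[:,0]<.06),"arm")
    m=r.masks_of("mark_orange",n)
    for k in m[:1]:
        a=(cloud(n,d)[k["pixels"]&(d>0)]-x[:3])@R; print("orange",k["p"],a.mean(0))
    m=r.masks_of("button_face",n)
    for k in m[:1]:
        a=(cloud(n,d)[k["pixels"]&(d>0)]-x[:3])@R; print("btn",k["p"],a.mean(0))
E
```

```text
scene high 1819 z med 0.0435 x [0.0788 0.112 ] y [-0.0852  0.1048]
scene collar 604 z med 0.0467 x [0.0784 0.1196] y [-0.013  0.035]
scene tubeL 292 z med 0.0419 x [0.0836 0.1072] y [0.0509 0.0891]
scene tubeR 395 z med 0.0418 x [0.0836 0.107 ] y [-0.0693 -0.0259]
scene surf 6266 z med 0.0003 x [0.0005 0.1574] y [-0.0857  0.1337]
scene surf low 2601 z med 0.0003 x [-0.     0.049] y [-0.085   0.1322]
scene surf hi 1414 z med 0.0002 x [0.1313 0.1595] y [-0.0849  0.1328]
scene arm 135 z med 0.0197 x [0.0126 0.0593] y [0.0317 0.0393]
orange 0.42 [ 0.05638044 -0.04770389  0.00154466]
top high 1311 z med 0.0432 x [0.0801 0.1136] y [-0.0847  0.1048]
top collar 450 z med 0.0462 x [0.0791 0.1208] y [-0.0126  0.035 ]
top tubeL 229 z med 0.0413 x [0.084  0.1077] y [0.0507 0.0896]
top tubeR 259 z med 0.0412 x [0.0843 0.1076] y [-0.0692 -0.0261]
top surf 5056 z med -0.0003 x [0.0086 0.159 ] y [-0.0841  0.1331]
top surf low 1728 z med -0.0003 x [0.0029 0.049 ] y [-0.0849  0.1321]
top surf hi 1433 z med -0.0004 x [0.1305 0.1606] y [-0.0845  0.1318]
top arm 83 z med 0.0196 x [0.013  0.0595] y [0.0303 0.0385]
orange 0.56 [ 0.04802013  0.36156743 -0.02766441]
```

```bash
cat > plan.py <<'E'
from fit import *
X=np.load("deck.npy"); RD=deckR(X[3])
def W(p): return RD@np.array(p)+X[:3]
def Rt(sgn=1): # tool axes: z=-deck z, y=sgn*deck x
    z=-RD[:,2]; y=sgn*RD[:,0]; return np.c_[np.cross(y,z),y,z]
def go(Rgoal,grasp,back=.054):
    o=r.get_obs(); Rc=Ro.from_rotvec(o["orientation"]).as_matrix()
    tcp=np.array(grasp)-Rgoal[:,2]*back
    rv=Ro.from_matrix(Rgoal@Rc.T).as_rotvec()
    return tcp-o["tcp_pos"],rv,tcp
E
python3 - <<'E'
from plan import *
o=r.get_obs();print(Ro.from_rotvec(o["orientation"]).as_matrix().round(3))
for s in(1,-1):
    print(s,[a.round(3) for a in go(Rt(s),W([.0975,0,.030]))])
    print(Ro.from_matrix(Rt(s)).as_rotvec())
    print("above",[a.round(3) for a in go(Rt(s),W([.0975,0,.130]))])
E
```

```text
[[-0.922  0.388 -0.   ]
 [ 0.388  0.922  0.   ]
 [ 0.     0.    -1.   ]]
1 [array([ 0.217, -1.027, -0.164]), array([ 0.26 , -0.401, -1.173]), array([ 0.479, -0.405,  0.14 ])]
[1.99171008 1.94769976 0.4457805 ]
above [array([ 0.173, -1.026, -0.074]), array([ 0.26 , -0.401, -1.173]), array([ 0.436, -0.404,  0.23 ])]
-1 [array([ 0.217, -1.027, -0.164]), array([-0.444, -0.287,  1.91 ]), array([ 0.479, -0.405,  0.14 ])]
[-1.95151515  1.99561168 -0.45674636]
above [array([ 0.173, -1.026, -0.074]), array([-0.444, -0.287,  1.91 ]), array([ 0.436, -0.404,  0.23 ])]
```

```bash
python3 -m handwheel '[[[0.018,-0.038,0,0.0096,-0.0148,-0.0434,0.085],[0.018,-0.038,0,0.0096,-0.0148,-0.0434,0.085],[0.018,-0.038,0,0.0096,-0.0148,-0.0434,0.085],[0.018,-0.038,0,0.0096,-0.0148,-0.0434,0.085],[0.018,-0.038,0,0.0096,-0.0148,-0.0434,0.085],[0.018,-0.038,0,0.0096,-0.0148,-0.0434,0.085],[0.018,-0.038,0,0.0096,-0.0148,-0.0434,0.085],[0.018,-0.038,0,0.0096,-0.0148,-0.0434,0.085],[0.018,-0.038,0,0.0096,-0.0148,-0.0434,0.085]]]' 30
python3 -m handwheel '[[[0.018,-0.038,0,0.0096,-0.0148,-0.0434,0.085],[0.018,-0.038,0,0.0096,-0.0148,-0.0434,0.085],[0.018,-0.038,0,0.0096,-0.0148,-0.0434,0.085],[0.018,-0.038,0,0.0096,-0.0148,-0.0434,0.085],[-0.004,-0.038,-0.005,0.0096,-0.0148,-0.0434,0.085],[-0.004,-0.038,-0.005,0.0096,-0.0148,-0.0434,0.085],[-0.004,-0.038,-0.005,0.0096,-0.0148,-0.0434,0.085],[-0.004,-0.038,-0.005,0.0096,-0.0148,-0.0434,0.085],[-0.004,-0.038,-0.005,0.0096,-0.0148,-0.0434,0.085],[-0.004,-0.038,-0.005,0.0096,-0.0148,-0.0434,0.085]]]'
python3 -m handwheel '[[[-0.004,-0.038,-0.005,0.0096,-0.0148,-0.0434,0.085],[-0.004,-0.038,-0.005,0.0096,-0.0148,-0.0434,0.085],[-0.004,-0.038,-0.005,0.0096,-0.0148,-0.0434,0.085],[-0.004,-0.038,-0.005,0.0096,-0.0148,-0.0434,0.085],[-0.004,-0.038,-0.005,0.0096,-0.0148,-0.0434,0.085],[-0.004,-0.038,-0.005,0.0096,-0.0148,-0.0434,0.085],[-0.004,-0.038,-0.005,0.0096,-0.0148,-0.0434,0.085],[-0.004,-0.038,-0.005,0.0096,-0.0148,-0.0434,0.085]]]'
python3 - <<'E'
from plan import *
o=r.get_obs();print(o["clock"],o["joints"].round(2),o["tcp_pos"])
print([a.round(4) for a in go(Rt(1),W([.0975,0,.090]))]);print([a.round(4) for a in go(Rt(1),W([.0975,0,.030]))])
E
```

```text
clock: 2.85
tcp_pos: [0.4232, 0.2812, 0.3043]
orientation: [1.167, 2.789, 0.169]
contact_force: [0.7, 0.2, 0.3]
grip_width: 0.0849
clock: 3.68
tcp_pos: [0.4695, -0.0972, 0.2742]
orientation: [1.67, 2.357, 0.334]
contact_force: [0.4, -0.5, 0.5]
grip_width: 0.0853
clock: 4.35
tcp_pos: [0.4377, -0.4014, 0.2338]
orientation: [1.992, 1.947, 0.446]
contact_force: [0.9, -0.6, 0.2]
grip_width: 0.0849
4.35 [ 0.28  0.38  0.6   2.05 -0.96  0.66  1.54] [ 0.43765763 -0.40142911  0.23380757]
[array([ 0.0153, -0.0026, -0.0401]), array([-0.0002,  0.0005,  0.0005]), array([ 0.4529, -0.4041,  0.1937])]
[array([ 0.0414, -0.0032, -0.0941]), array([-0.0002,  0.0005,  0.0005]), array([ 0.479 , -0.4047,  0.1397])]
```

```bash
python3 -m handwheel '[[[0.0107,-0.0008,-0.0242,0,0,0,0.085],[0.0107,-0.0008,-0.0242,0,0,0,0.085],[0.0107,-0.0008,-0.0242,0,0,0,0.085],[0.0106,-0.0008,-0.0242,0,0,0,0.085],[0,0,0,0,0,0,0.085]]]' 30
python3 - <<'E'
from plan import *
o=r.get_obs();print(o["clock"],o["contact_force"])
print([a.round(4) for a in go(Rt(1),W([.0975,0,.027]))])
for n in("scene","top"):
    im,d=r.grab_frame(n); c=(330,150,490,290) if n=="scene" else (340,150,500,270)
    cv2.imwrite(f"pics/{n}1.png",cv2.resize(im[c[1]:c[3],c[0]:c[2],::-1],None,fx=4,fy=4))
E
```

```text
clock: 4.77
tcp_pos: [0.4813, -0.4005, 0.1328]
orientation: [1.994, 1.956, 0.447]
contact_force: [-0.1, 1.4, -0.1]
grip_width: 0.0844
4.7667 [-0.14038166  1.42530777 -0.11305438]
[array([-0.001 , -0.0042,  0.0042]), array([-0.0043, -0.005 , -0.0042]), array([ 0.4803, -0.4047,  0.137 ])]
```

View pics/scene1.png

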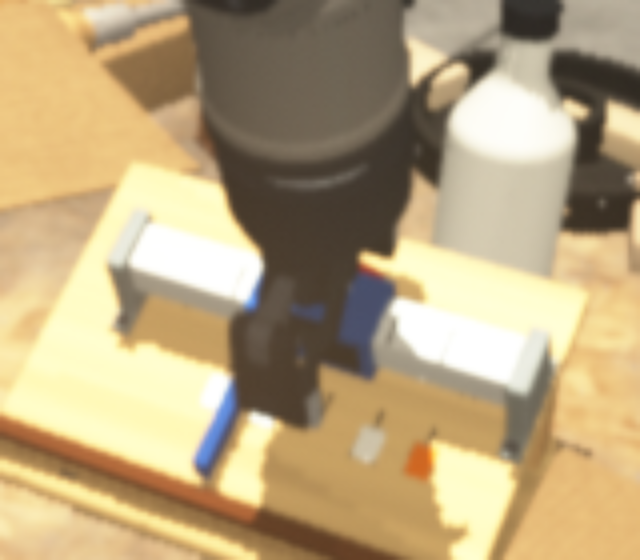

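View pics/top1.png

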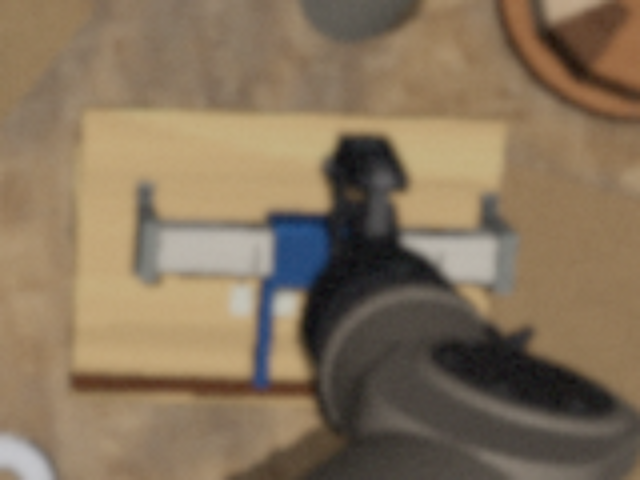

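```bash
python3 -m handwheel '[[[0,0,0,0,0,0,0.085],[0,0,0,0,0,0,0.085]]]' 30
python3 - <<'E'
from plan import *
o=r.get_obs();print(o["clock"],o["contact_force"],o["joints"].round(3))
print([a.round(4) for a in go(Rt(1),W([.0975,0,.027]))])
Rc=Ro.from_rotvec(o["orientation"]).as_matrix()
for sx in(-.011,.011):
    tip=o["tcp_pos"]+Rc@[sx,-.0425,.062]
    u,v=proj("scene",tip); print("tip deck",(tip-X[:3])@RD,"crop px",(u-330)*4,(v-150)*4)
E
```

```text
clock: 5.03
tcp_pos: [0.4806, -0.4035, 0.1389]
orientation: [1.99, 1.948, 0.445]
contact_force: [-0.3, 0.1, -0.6]
grip_width: 0.085
5.0333 [-0.34546632  0.05640329 -0.58147097] [ 0.378  0.566  0.431  2.03  -1.216  0.54   1.751]
[array([-0.0002, -0.0012, -0.0019]), array([ 0.0018,  0.0007, -0.0006]), array([ 0.4803, -0.4047,  0.137 ])]
tip deck [ 0.0560888  -0.00997803  0.02061454] crop px 333.0785217317625 410.69675805836107
tip deck [0.05606038 0.01202193 0.02058549] crop px 285.6740393431628 394.95015162861864
```

```bash

python3 - <<'E'
from plan import *
o=r.get_obs();print(o["clock"],o["tcp_pos"])
n="scene"
im,d=r.grab_frame(n); c=(370,200,450,270)
big=cv2.resize(im[c[1]:c[3],c[0]:c[2],::-1],None,fx=8,fy=8,interpolation=cv2.INTER_CUBIC)
cv2.imwrite(f"pics/{n}2.png",big)
P=(cloud(n,d)-X[:3])@RD
m=(d>0)&(P[...,0]<.075)&(P[...,0]>.03)&(P[...,2]>.024)&(P[...,2]<.06)&(abs(P[...,1])<.05)
q=P[m];print(len(q),np.percentile(q,[3,50,97],axis=0).round(4))
E
```

```text
5.0333 [ 0.48057891 -0.4035371   0.13891099]
55 [[ 0.0421 -0.01    0.0274]
 [ 0.0491 -0.007   0.041 ]
 [ 0.0549 -0.0037  0.0549]]
```

View pics/scene2.png

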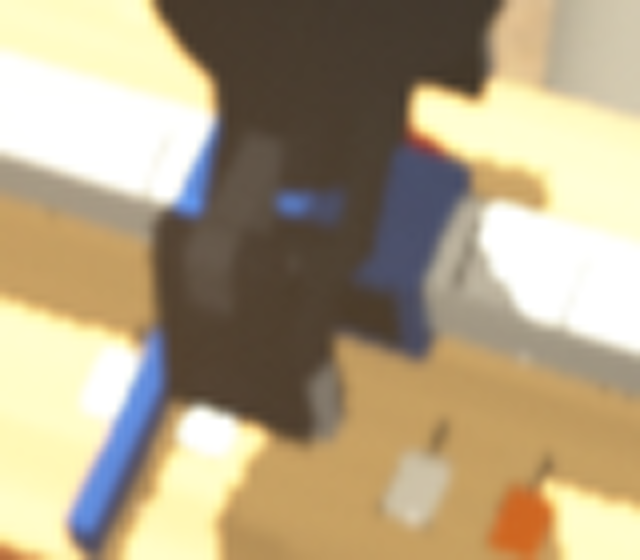

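```bash
python3 -m handwheel '[[[0,-0.001,-0.001,0,0,0,0.05],[0,0,0,0,0,0,0.05],[0,0,0,0,0,0,0.05],[0,0,0,0,0,0,0.05]]]' 25
python3 -m handwheel '[[[0,0,0,0,0,0,0.02],[0,0,0,0,0,0,0.02],[0,0,0,0,0,0,0.02],[0,0,0,0,0,0,0.02]]]' 25
python3 - <<'E'
from plan import *
o=r.get_obs();print(o["contact_force"])
print([a.round(4) for a in go(Rt(1),W([.0975,0,.027]))])
E
```

```text
clock: 5.42
tcp_pos: [0.4816, -0.4039, 0.1371]
orientation: [1.989, 1.949, 0.447]
contact_force: [0.7, -0.1, 1.2]
grip_width: 0.0498
clock: 5.75
tcp_pos: [0.4809, -0.4044, 0.1372]
orientation: [1.99, 1.948, 0.445]
contact_force: [-1.6, -0.1, 7.3]
grip_width: 0.0363
[-1.56278152 -0.10579223  7.33074565]
[array([-0.0006, -0.0003, -0.0002]), array([ 0.001 ,  0.0006, -0.001 ]), array([ 0.4803, -0.4047,  0.137 ])]
```

```bash
python3 -m handwheel '[[[-0.0002,-0.008,0,0,0,0,0.02],[-0.0002,-0.008,0,0,0,0,0.02],[-0.0002,-0.008,0,0,0,0,0.02],[-0.0002,-0.008,0,0,0,0,0.02],[-0.0002,-0.008,0,0,0,0,0.02],[-0.0001,-0.008,0,0,0,0,0.02],[0,0,0,0,0,0,0.02],[0,0,0,0,0,0,0.02],[0,0,0,0,0,0,0.02]]]' 25
python3 - <<'E'
from plan import *
o=r.get_obs();print(o["contact_force"])
print([a.round(4) for a in go(Rt(1),W([.0975,-.048,.027]))])
n="scene"
im,d=r.grab_frame(n); c=(370,200,480,290)
cv2.imwrite(f"pics/{n}3.png",cv2.resize(im[c[1]:c[3],c[0]:c[2],::-1],None,fx=6,fy=6,interpolation=cv2.INTER_CUBIC))
P=(cloud(n,d)-X[:3])@RD
m=(d>0)&(P[...,0]<.05)&(P[...,0]>.013)&(P[...,2]>.016)&(P[...,2]<.023)
q=P[m];print("arm",len(q),np.percentile(q,[3,50,97],axis=0).round(4))
E
```

```text
clock: 6.5
tcp_pos: [0.4799, -0.4528, 0.1372]
orientation: [1.99, 1.947, 0.444]
contact_force: [-0.9, -2.0, 6.1]
grip_width: 0.0367
[-0.87968126 -2.01157089  6.0599003 ]
[array([-0.0006,  0.0001, -0.0002]), array([ 0.0021,  0.0005, -0.0004]), array([ 0.4793, -0.4527,  0.137 ])]
arm 101 [[ 0.015  -0.0172  0.0168]
 [ 0.0321 -0.0135  0.0198]
 [ 0.0479 -0.0093  0.0222]]
```

View pics/scene3.png

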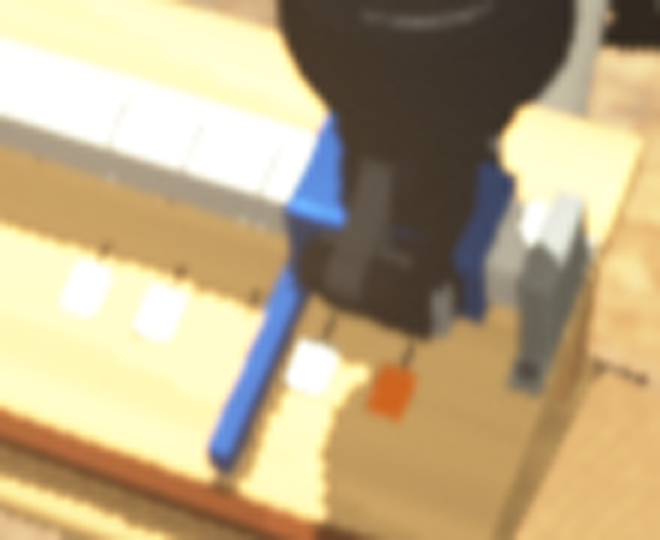

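```bash
python3 -m handwheel '[[[0,0.0005,0,0,0,0,0.0365],[0,0,0,0,0,0,0.041],[0,0,0,0,0,0,0.046],[0,0,0,0,0,0,0.07],[0,0,0,0,0,0,0.085],[0,0,0,0,0,0,0.085],[0,0,0,0,0,0,0.085]]]' 25
python3 - <<'E'
from plan import *
n="scene"
im,d=r.grab_frame(n); c=(370,200,480,290)
P=(cloud(n,d)-X[:3])@RD
m=(d>0)&(P[...,0]<.05)&(P[...,0]>.013)&(P[...,2]>.016)&(P[...,2]<.023)
q=P[m];print("arm",len(q),np.percentile(q,[3,50,97],axis=0).round(4))
print([a.round(4) for a in go(Rt(1),W([.0975,-.048,.150]))])
E
```

```text
clock: 7.13
tcp_pos: [0.4789, -0.4509, 0.1356]
orientation: [1.992, 1.95, 0.445]
contact_force: [0.1, -0.2, -0.3]
grip_width: 0.0852
arm 103 [[ 0.0138 -0.0155  0.017 ]
 [ 0.0315 -0.0117  0.0199]
 [ 0.0486 -0.0075  0.022 ]]
[array([-0.0532, -0.0005,  0.1121]), array([-0.0005, -0.002 , -0.0011]), array([ 0.4258, -0.4515,  0.2477])]
```

```bash
python3 -m handwheel '[[[-0.0134,0,0.028,0,0,0,0.085],[-0.0134,0,0.028,0,0,0,0.085],[-0.0134,0,0.028,0,0,0,0.085],[-0.0132,0,0.028,0,0,0,0.085],[0,0.04,0,0,0,0,0.085],[0,0.04,0,0,0,0,0.085],[0,0.04,0,0,0,0,0.085]]]'
python3 - <<'E'
from plan import *
for n in("scene","top"):
    im,d=r.grab_frame(n); c=(370,180,490,280) if n=="scene" else (380,170,480,260)
    cv2.imwrite(f"pics/{n}4.png",cv2.resize(im[c[1]:c[3],c[0]:c[2],::-1],None,fx=6,fy=6,interpolation=cv2.INTER_CUBIC))
    P=(cloud(n,d)-X[:3])@RD
    m=(d>0)&(P[...,0]<.05)&(P[...,0]>.013)&(P[...,2]>.016)&(P[...,2]<.023)&(abs(P[...,1])<.05)
    q=P[m];print("arm",len(q),np.percentile(q,[3,50,97],axis=0).round(4))
    m=(d>0)&(P[...,0]>.07)&(P[...,2]>.044)&(P[...,2]<.05)&(P[...,1]>-.072)&(P[...,1]<.05)
    q=P[m];print("collar",len(q),np.percentile(q,[2,50,98],axis=0).round(4))
    hs=cv2.cvtColor(im,cv2.COLOR_RGB2HSV); red=((hs[...,0]<8)|(hs[...,0]>172))&(hs[...,1]>150)&(hs[...,2]>70)
    m=red&(d>0)&(P[...,0]>.1)&(P[...,0]<.13)&(P[...,2]>.01)&(P[...,2]<.05)&(P[...,1]>-.09)&(P[...,1]<.05)
    q=P[m]; 
    if len(q): print("btn",len(q),q.min(0).round(4),np.median(q,axis=0).round(4),q.max(0).round(4))
E
```

```text
clock: 7.77
tcp_pos: [0.4254, -0.3305, 0.2484]
orientation: [1.992, 1.947, 0.445]
contact_force: [0.9, 0.3, -0.2]
grip_width: 0.0851
arm 99 [[ 0.0139 -0.0151  0.0171]
 [ 0.0313 -0.0116  0.02  ]
 [ 0.0487 -0.0076  0.0221]]
collar 652 [[ 0.0789 -0.0642  0.0443]
 [ 0.0947 -0.0357  0.047 ]
 [ 0.1124  0.0256  0.0493]]
btn 2 [ 0.1181 -0.0505  0.0393] [ 0.1186 -0.0495  0.0395] [ 0.1191 -0.0484  0.0398]
arm 60 [[ 0.0148 -0.0165  0.017 ]
 [ 0.0323 -0.0124  0.0193]
 [ 0.0493 -0.0089  0.0223]]
collar 424 [[ 0.0794 -0.0662  0.0441]
 [ 0.0963 -0.0363  0.0465]
 [ 0.1124 -0.0034  0.0496]]
btn 33 [ 0.1138 -0.0535  0.0271] [ 0.1193 -0.0469  0.0369] [ 0.1225 -0.0406  0.0414]
```

View pics/top4.png

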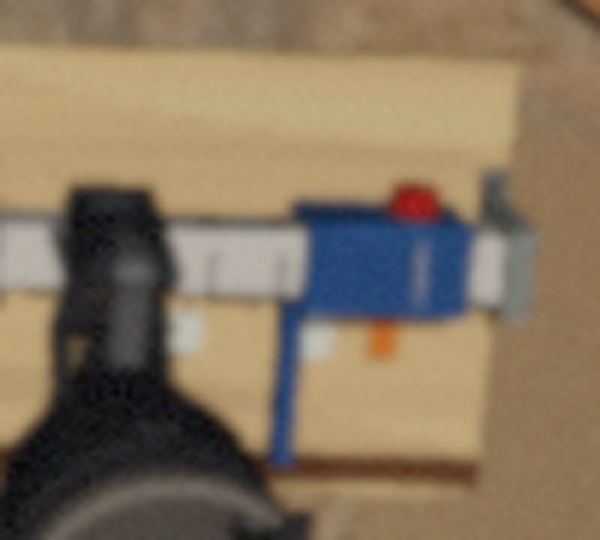

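View pics/scene4.png

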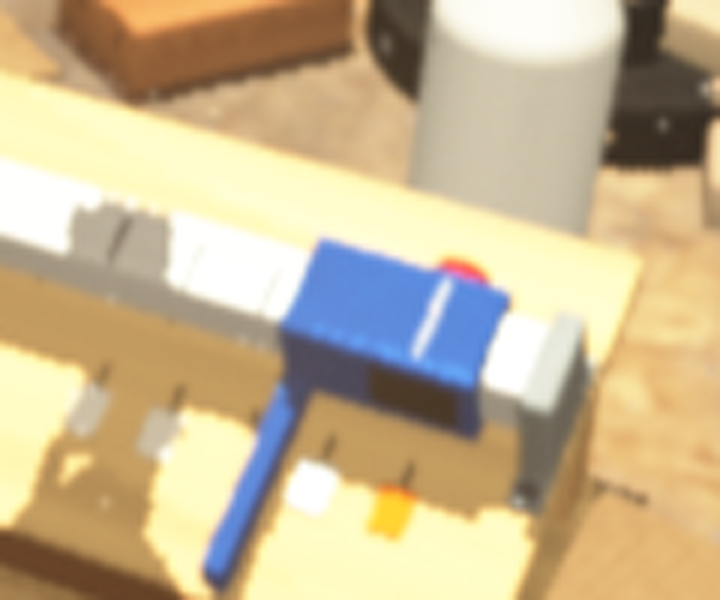

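```bash
python3 - <<'E'
from plan import *
al=[]
for n in("scene","top"):
    im,d=r.grab_frame(n); m=r.masks_of("pale_blank",n)
    print(m[0]["p"],m[0]["at"])
    P=cloud(n,d); q=P[m[0]["pixels"]&(d>0)&(P[...,2]>.013)&(P[...,2]<.03)]; al.append(q)
    # dense color check: minAreaRect of xy
    c,s,a=cv2.minAreaRect((q[:,:2]*1000).astype(np.float32)); print(n,len(q),np.round(c,1),np.round(s,1),a, "zmed",np.median(q[:,2]))
    mu=q[:,:2].mean(0); w,v=np.linalg.eigh(np.cov((q[:,:2]-mu).T)); print("pca",mu,np.degrees(np.arctan2(v[1,1],v[0,1])))
    c=(225,190,285,245); 
    cv2.imwrite(f"pics/{n}5.png",cv2.resize(im[c[1]:c[3],c[0]:c[2],::-1],None,fx=8,fy=8,interpolation=cv2.INTER_CUBIC))
E
```

```text
0.79 [247.5, 213.3]
scene 299 [491.4 -41.2] [76.  27.6] 3.7643535137176514 zmed 0.019738180975188053
pca [ 0.48738568 -0.04339753] -177.9769112464007
0.66 [258.7, 218.7]
top 371 [492.2 -42.5] [75.1 26. ] 4.098426342010498 zmed 0.018548859002542314
pca [ 0.49212858 -0.04251575] -175.70763110012757
```

View pics/top5.png

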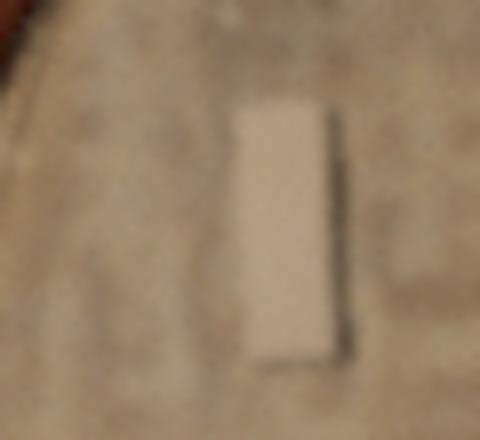

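```bash
cat >> plan.py <<'E'
def Rb(a=np.radians(4.0)):
    y=np.array([np.sin(a),-np.cos(a),0]);z=np.array([0,0,-1.]);return np.c_[np.cross(y,z),y,z]
BL=np.array([.4918,-.0418])
E
python3 - <<'E'
from plan import *
o=r.get_obs();print(o["clock"],o["joints"].round(3))
print([a.round(4) for a in go(Rb(),[*BL,.15])])
print([a.round(4) for a in go(Rb(),[*BL,.028])])
E
```

```text
8.0667 [ 0.132  0.256  0.629  2.172 -0.875  0.575  1.403]
[array([ 0.0656,  0.2905, -0.0444]), array([ 0.3407,  0.3557, -1.4522]), array([ 0.4918, -0.0418,  0.204 ])]
[array([ 0.0656,  0.2905, -0.1664]), array([ 0.3407,  0.3557, -1.4522]), array([ 0.4918, -0.0418,  0.082 ])]
```

```bash
python3 -m handwheel '[[[0.0047,0.0207,0,0.0243,0.0254,-0.1037,0.085],[0.0047,0.0207,0,0.0243,0.0254,-0.1037,0.085],[0.0047,0.0207,0,0.0243,0.0254,-0.1037,0.085],[0.0047,0.0207,0,0.0243,0.0254,-0.1037,0.085],[0.0047,0.0207,0,0.0243,0.0254,-0.1037,0.085],[0.0047,0.0207,0,0.0243,0.0254,-0.1037,0.085],[0.0047,0.0207,0,0.0243,0.0254,-0.1037,0.085]]]'
python3 -m handwheel '[[[0.0047,0.0207,-0.006,0.0243,0.0254,-0.1037,0.07],[0.0047,0.0207,-0.006,0.0243,0.0254,-0.1037,0.07],[0.0047,0.0207,-0.006,0.0243,0.0254,-0.1037,0.07],[0.0047,0.0207,-0.006,0.0243,0.0254,-0.1037,0.07],[0.0047,0.0207,-0.006,0.0243,0.0254,-0.1037,0.07],[0.0047,0.0207,-0.006,0.0243,0.0254,-0.1037,0.07],[0.0047,0.0207,-0.006,0.0243,0.0254,-0.1037,0.07],[0,0,0,0,0,0,0.07],[0,0,0,0,0,0,0.07]]]'
python3 - <<'E'
from plan import *
o=r.get_obs();print(o["clock"],o["joints"].round(3))
print([a.round(4) for a in go(Rb(),[*BL,.028])])
E
```

```text
clock: 8.65
tcp_pos: [0.4542, -0.2102, 0.2483]
orientation: [2.637, 1.288, 0.285]
contact_force: [-0.1, -0.0, -0.2]
grip_width: 0.0848
clock: 9.4
tcp_pos: [0.488, -0.0646, 0.2054]
orientation: [3.102, 0.291, 0.046]
contact_force: [-0.8, -0.3, 0.5]
grip_width: 0.07
9.4 [-0.875  0.556  1.154  2.145 -0.684  0.836 -0.688]
[array([ 0.0038,  0.0228, -0.1234]), array([ 0.0248,  0.0306, -0.1175]), array([ 0.4918, -0.0418,  0.082 ])]
```

```bash
python3 -m handwheel '[[[0.0019,0.0114,-0.02,0.0124,0.0153,-0.0588,0.06],[0.0019,0.0114,-0.02,0.0124,0.0153,-0.0588,0.06],[0,0,-0.04,0,0,0,0.06],[0,0,0,0,0,0,0.06],[0,0,0,0,0,0,0.06]]]'
python3 - <<'E'
from plan import *
o=r.get_obs();print(o["clock"],o["joints"].round(3))
print([a.round(4) for a in go(Rb(),[*BL,.028])])
E
```

```text
clock: 9.82
tcp_pos: [0.4899, -0.043, 0.1254]
orientation: [-3.138, -0.104, 0.003]
contact_force: [0.3, -0.1, -0.0]
grip_width: 0.06
9.8167 [-0.771  0.686  0.983  2.169 -0.873  0.761 -0.702]
[array([ 0.0019,  0.0012, -0.0434]), array([-0.0019, -0.0019,  0.0036]), array([ 0.4918, -0.0418,  0.082 ])]
```

```bash
python3 -m handwheel '[[[0.0019,0.0012,-0.022,-0.0019,-0.0019,0.0036,0.06],[0,0,-0.0234,0,0,0,0.06],[0,0,0,0,0,0,0.06],[0,0,0,0,0,0,0.06],[0,0,0,0,0,0,0.02],[0,0,0,0,0,0,0.02],[0,0,0,0,0,0,0.02],[0,0,0,0,0,0,0.02],[0,0,0,0,0,0,0.02],[0,0,0,0,0,0,0.02]]]' 30
python3 - <<'E'
from plan import *
o=r.get_obs();print(o["clock"],o["contact_force"],o["grip_width"])
print([a.round(4) for a in go(Rb(),[*BL,.028])])
for n in("scene","top"):
    im,d=r.grab_frame(n); c=(200,150,300,260) 
    cv2.imwrite(f"pics/{n}6.png",cv2.resize(im[c[1]:c[3],c[0]:c[2],::-1],None,fx=5,fy=5,interpolation=cv2.INTER_CUBIC))
E
```

```text
clock: 10.65
tcp_pos: [0.4935, -0.0402, 0.0818]
orientation: [-3.138, -0.112, -0.007]
contact_force: [-1.8, -0.2, 9.0]
grip_width: 0.0251
10.65 [-1.84738461 -0.19425209  8.96781286] 0.025122112636006534
[array([-0.0017, -0.0016,  0.0002]), array([-0.0016,  0.0047, -0.0015]), array([ 0.4918, -0.0418,  0.082 ])]
```

View pics/scene6.png

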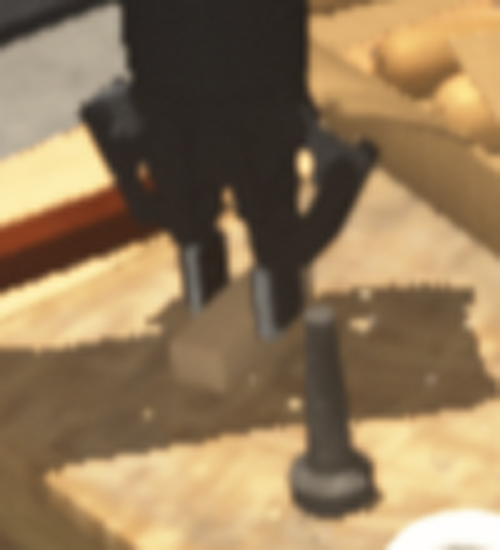

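```bash
python3 -m handwheel '[[[0,0,0.03,0,0,0,0.02],[0,0,0.04,0,0,0,0.02],[0,0,0.04,0,0,0,0.02],[0,0,0.03,0,0,0,0.02],[0,0,0,0,0,0,0.02],[0,0,0,0,0,0,0.02]]]' 30
cat >> plan.py <<'E'
OFF=np.array([-.0017,0,.0718])
def gob(deckp,off=OFF):
    R=Rt(1); tcp=W(deckp)-R@off; o=r.get_obs(); Rc=Ro.from_rotvec(o["orientation"]).as_matrix()
    return (tcp-o["tcp_pos"]).round(4),Ro.from_matrix(R@Rc.T).as_rotvec().round(4),tcp.round(4)
E
python3 - <<'E'
from plan import *
o=r.get_obs();print(o["clock"],o["contact_force"],o["grip_width"],o["tcp_pos"])
print(gob([.026,.038,.07]))
Rc=Ro.from_rotvec(o["orientation"]).as_matrix()
for n in("scene","top"):
    im,d=r.grab_frame(n); m=r.masks_of("pale_blank",n)
    if m:
        q=(cloud(n,d)[m[0]["pixels"]&(d>0)]-o["tcp_pos"])@Rc
        print(n,m[0]["p"],len(q),np.percentile(q,[2,50,98],axis=0).round(4))
    cv2.imwrite(f"pics/{n}7.png",cv2.resize(im[120:260,180:340,::-1],None,fx=4,fy=4,interpolation=cv2.INTER_CUBIC))
E
```

```text
clock: 11.25
tcp_pos: [0.4935, -0.0397, 0.222]
orientation: [-3.137, -0.113, -0.01]
contact_force: [0.2, 0.3, -1.6]
grip_width: 0.0252
11.25 [ 0.20299396  0.26776472 -1.58091964] 0.025231902973083784 [ 0.49348624 -0.03969192  0.22197016]
(array([-0.1031, -0.3233, -0.0613]), array([-0.3461, -0.354 ,  1.4479]), array([ 0.3904, -0.363 ,  0.1606]))
scene 0.53 374 [[-0.0404 -0.148   0.0541]
 [-0.0215  0.0041  0.0646]
 [ 0.2038  0.0152  0.2231]]
top 0.65 196 [[-0.0407 -0.0115  0.0622]
 [-0.029   0.0043  0.0657]
 [-0.0141  0.0145  0.0814]]
```

View pics/scene7.png

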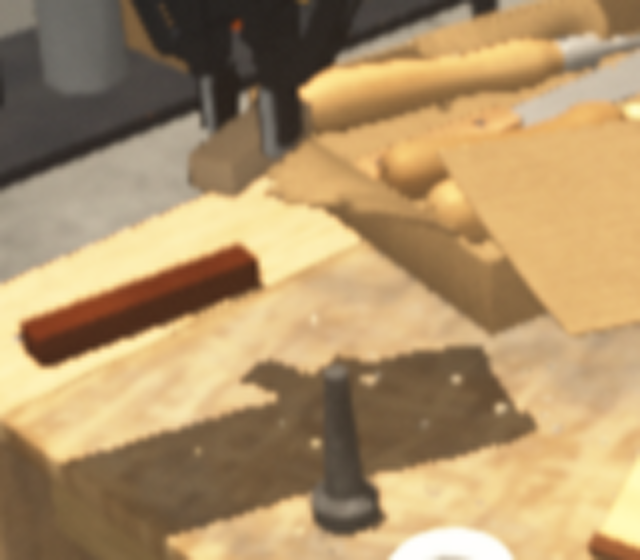

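```bash
python3 -m handwheel '[[[-0.0064,-0.0202,0,-0.0216,-0.0221,0.0905,0.02],[-0.0064,-0.0202,0,-0.0216,-0.0221,0.0905,0.02],[-0.0064,-0.0202,0,-0.0216,-0.0221,0.0905,0.02],[-0.0064,-0.0202,0,-0.0216,-0.0221,0.0905,0.02],[-0.0064,-0.0202,0,-0.0216,-0.0221,0.0905,0.02],[-0.0064,-0.0202,0,-0.0216,-0.0221,0.0905,0.02],[-0.0064,-0.0202,0,-0.0216,-0.0221,0.0905,0.02],[-0.0064,-0.0202,0,-0.0216,-0.0221,0.0905,0.02]]]'
python3 -m handwheel '[[[-0.0064,-0.0202,-0.0040,-0.0216,-0.0221,0.0905,0.02],[-0.0064,-0.0202,-0.0040,-0.0216,-0.0221,0.0905,0.02],[-0.0064,-0.0202,-0.0040,-0.0216,-0.0221,0.0905,0.02],[-0.0064,-0.0202,-0.0040,-0.0216,-0.0221,0.0905,0.02],[-0.0064,-0.0202,-0.0040,-0.0216,-0.0221,0.0905,0.02],[-0.0064,-0.0202,-0.0040,-0.0216,-0.0221,0.0905,0.02],[-0.0064,-0.0202,-0.0040,-0.0216,-0.0221,0.0905,0.02],[-0.0064,-0.0202,-0.0040,-0.0216,-0.0221,0.0905,0.02],[0,0,0,0,0,0,0.02],[0,0,0,0,0,0,0.02]]]'
python3 - <<'E'
from plan import *
o=r.get_obs();print(o["clock"],o["contact_force"],o["grip_width"],o["joints"].round(2))
print(gob([.026,.038,.07]))
E
```

```text
clock: 12.12
tcp_pos: [0.4405, -0.202, 0.2195]
orientation: [2.722, 1.157, 0.249]
contact_force: [0.3, -0.1, -1.7]
grip_width: 0.0251
clock: 12.95
tcp_pos: [0.3942, -0.3466, 0.1902]
orientation: [2.096, 1.868, 0.422]
contact_force: [0.2, 0.5, -1.1]
grip_width: 0.0249
12.95 [ 0.20324421  0.48765853 -1.08156182] 0.024941149300769492 [ 0.41  0.32  0.37  2.22 -0.97  0.46  1.48]
(array([-0.0038, -0.0164, -0.0296]), array([-0.0198, -0.025 ,  0.0881]), array([ 0.3904, -0.363 ,  0.1606]))
```

```bash
python3 -m handwheel '[[[-0.0019,-0.0082,-0.014,-0.0099,-0.0125,0.0440,0.02],[-0.0019,-0.0082,-0.014,-0.0099,-0.0125,0.0440,0.02],[0,0,0,0,0,0,0.02],[0,0,0,0,0,0,0.02],[0,0,0,0,0,0,0.02]]]'
cat > look.py <<'E'
from plan import *
import sys
t=sys.argv[1]
o=r.get_obs();print(o["clock"],o["contact_force"].round(1),o["grip_width"].round(4))
a=[float(x) for x in sys.argv[2:5]]; print(gob(a))
Rc=Ro.from_rotvec(o["orientation"]).as_matrix()
for n in("scene","top"):
    im,d=r.grab_frame(n); c=(330,170,470,290) if n=="scene" else (350,170,480,270)
    cv2.imwrite(f"pics/{n}{t}.png",cv2.resize(im[c[1]:c[3],c[0]:c[2],::-1],None,fx=5,fy=5,interpolation=cv2.INTER_CUBIC))
    m=r.masks_of("pale_blank",n)
    if m:
        w=cloud(n,d)[m[0]["pixels"]&(d>0)]; q=(w-X[:3])@RD
        print(n,round(m[0]["p"],2),len(q),"deck",np.percentile(q,[2,50,98],axis=0).round(4).tolist())
E
python3 look.py 8 .026 .038 .04
```

```text
clock: 13.37
tcp_pos: [0.3931, -0.3601, 0.1636]
orientation: [1.985, 1.953, 0.449]
contact_force: [0.8, 0.9, -0.8]
grip_width: 0.025Traceback (most recent call last):
  File "look.py", line 4, in <module>
    o=r.get_obs();print(o["clock"],o["contact_force"].round(1),o["grip_width"].round(4))
                                                               ^^^^^^^^^^^^^^^^^^^^^
AttributeError: 'float' object has no attribute 'round'
```

```bash
sed -i 's/o\["grip_width"\].round(4)/round(o["grip_width"],4)/' look.py; python3 look.py 8 .026 .038 .04
```

```text
13.3667 [ 0.8  0.9 -0.8] 0.025
(array([ 0.0104, -0.0031, -0.0299]), array([ 0.0001,  0.0014, -0.006 ]), array([ 0.4035, -0.3633,  0.1336]))
scene 0.64 428 deck [[0.0158, 0.0047, 0.0616], [0.0275, 0.0198, 0.081], [0.0432, 0.043, 0.0842]]
top 0.84 319 deck [[-0.0248, 0.004, -0.013], [0.0326, 0.0587, 0.0804], [0.0508, 0.078, 0.142]]
```

View pics/scene8.png

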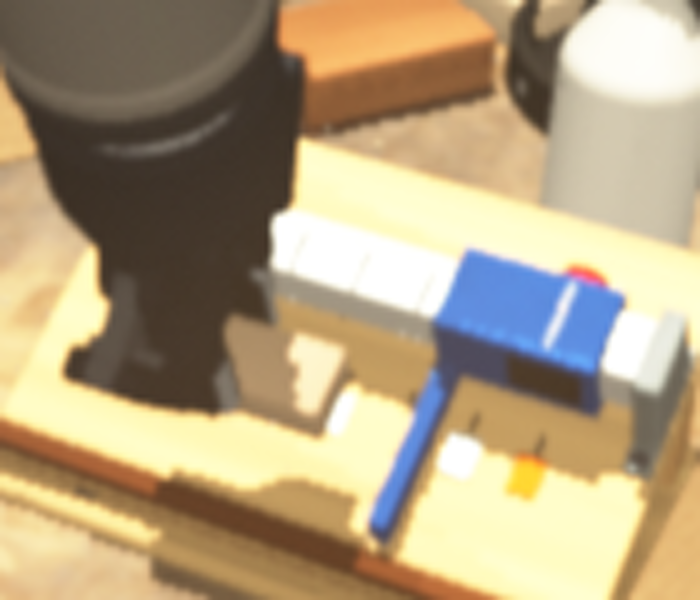

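View pics/top8.png

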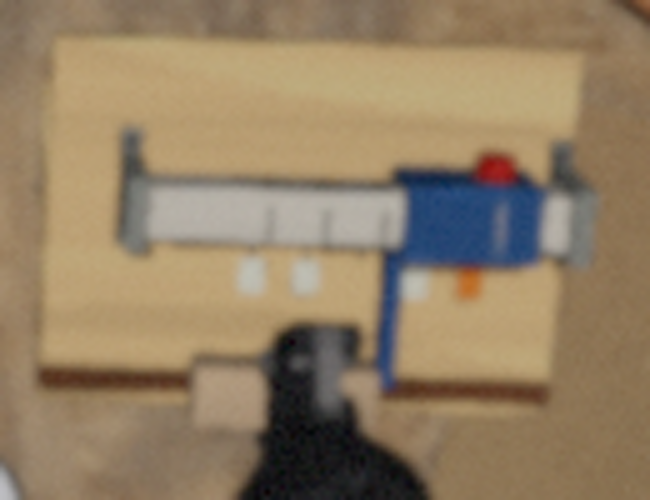

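```bash
python3 -m handwheel '[[[0.0052,-0.002,-0.015,0,0,-0.003,0.02],[0.0052,-0.002,-0.015,0,0.001,-0.003,0.02],[0,0,0,0,0,0,0.02],[0,0,0,0,0,0,0.02],[0,0,0,0,0,0,0.02],[0,0,0,0,0,0,0.02]]]'
python3 -c "
from plan import *
print(gob([.0245,.034,.014]),gob([.0245,.031,.010]),r.get_obs()['contact_force'])"
```

```text
clock: 14.07
tcp_pos: [0.4029, -0.3655, 0.1343]
orientation: [1.989, 1.946, 0.445]
contact_force: [0.7, 0.4, -0.8]
grip_width: 0.0252
(array([ 0.0104, -0.002 , -0.0247]), array([ 0.0025,  0.0019, -0.0002]), array([ 0.4133, -0.3675,  0.1096])) (array([ 0.0121, -0.005 , -0.0284]), array([ 0.0025,  0.0019, -0.0002]), array([ 0.415 , -0.3705,  0.106 ])) [ 0.7018159   0.42038847 -0.83913529]
```

```bash
python3 -m handwheel '[[[0.0052,-0.001,-0.0124,0.0012,0.001,0,0.02],[0.0052,-0.001,-0.0123,0.0012,0.001,0,0.02],[0,0,0,0,0,0,0.02],[0,0,0,0,0,0,0.02],[0,0,0,0,0,0,0.02]]]'
python3 look.py 9 .0245 .031 .010
```

```text
clock: 14.48
tcp_pos: [0.4131, -0.3676, 0.1095]
orientation: [1.992, 1.948, 0.446]
contact_force: [0.4, -0.3, -0.5]
grip_width: 0.025
14.4833 [ 0.4 -0.3 -0.5] 0.025
(array([ 0.0019, -0.0029, -0.0035]), array([-0.0002, -0.0004,  0.    ]), array([ 0.415 , -0.3705,  0.106 ]))
scene 0.66 6528 deck [[0.0001, -0.0867, -0.0053], [0.0734, -0.0243, 0.0015], [0.1574, 0.1315, 0.0484]]
top 0.76 208 deck [[0.0119, -0.0028, 0.0128], [0.0266, 0.0518, 0.0229], [0.0366, 0.0694, 0.0269]]
```

View pics/scene9.png

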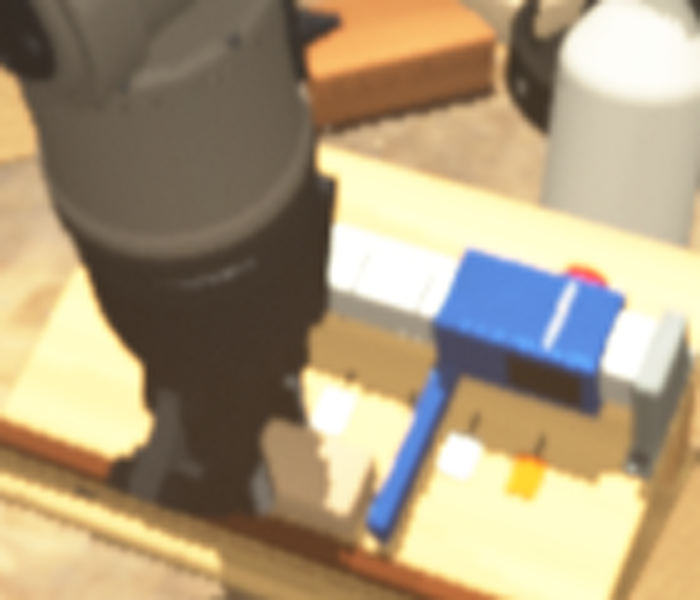

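View pics/top9.png

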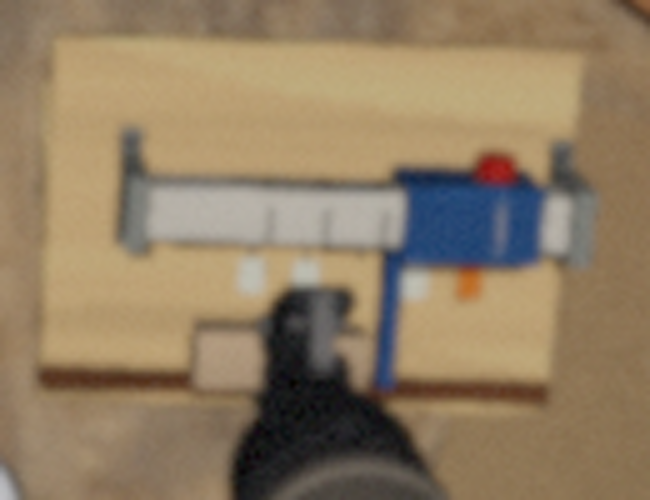

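```bash
python3 -m handwheel '[[[0.0009,0,-0.0018,0,0,0,0.02],[0.0009,0,-0.0018,0,0,0,0.02],[0,0,0,0,0,0,0.02],[0,0,0,0,0,0,0.02]]]'
python3 -c "
from plan import *
o=r.get_obs();print(gob([.0245,.034,.010]),RD.T@o['contact_force'])"
```

```text
clock: 15.02
tcp_pos: [0.415, -0.3676, 0.1058]
orientation: [1.992, 1.948, 0.446]
contact_force: [-3.4, 1.0, 8.4]
grip_width: 0.0253
(array([0.0001, 0.    , 0.0002]), array([-0.0004,  0.0003, -0.0001]), array([ 0.4151, -0.3675,  0.106 ])) [0.5882956  0.96108372 9.08102117]
```

```bash
python3 -m handwheel '[[[-0.0002,-0.0015,0.0003,0,0,0,0.02],[0,-0.0015,0,0,0,0,0.02],[0,0,0,0,0,0,0.02],[0,0,0,0,0,0,0.02]]]'
python3 -c "
from plan import *
o=r.get_obs();print(gob([.023,.0295,.010]),RD.T@o['contact_force'])"
```

```text
clock: 15.35
tcp_pos: [0.415, -0.3686, 0.1058]
orientation: [1.991, 1.951, 0.451]
contact_force: [-5.2, 5.8, 11.4]
grip_width: 0.0249
(array([-0.0013, -0.0034, -0.0005]), array([-0.0036,  0.0004, -0.0028]), array([ 0.4136, -0.372 ,  0.1053])) [ 0.19342779  5.72022608 12.54724249]
```

```bash
python3 -m handwheel '[[[-0.0006,0,0.0011,0,0,0,0.02],[0,0,0,0,0,0,0.02],[0,-0.001,0,0,0,0,0.02],[0,0,0,0,0,0,0.02],[0,0,0,0,0,0,0.02]]]'
python3 look.py 10 .023 .0295 .010; python3 -c "
from plan import *
o=r.get_obs();print(RD.T@o['contact_force'])"
```

```text
clock: 15.77
tcp_pos: [0.4144, -0.3716, 0.1064]
orientation: [1.992, 1.948, 0.446]
contact_force: [-0.7, -0.3, -1.2]
grip_width: 0.025
15.7667 [-0.7 -0.3 -1.2] 0.025
(array([-0.0007, -0.0004, -0.0011]), array([-0.0005, -0.0009, -0.0002]), array([ 0.4136, -0.372 ,  0.1053]))
scene 0.71 324 deck [[0.0101, -0.0058, 0.0059], [0.0214, 0.0103, 0.0205], [0.0356, 0.0301, 0.0236]]
top 0.8 227 deck [[0.0102, -0.0067, 0.0079], [0.0261, 0.0494, 0.0199], [0.0364, 0.0673, 0.0241]]
[-0.16906754  0.57512741  0.20149437]
```

View pics/scene10.png

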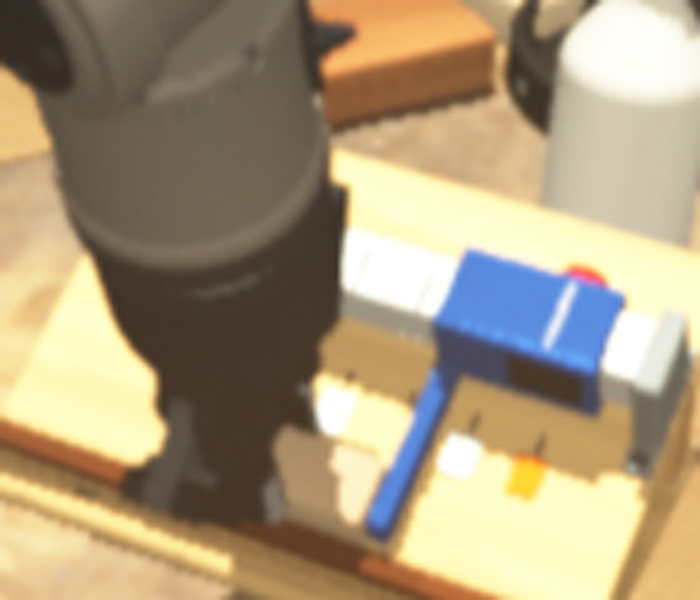

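View pics/top10.png

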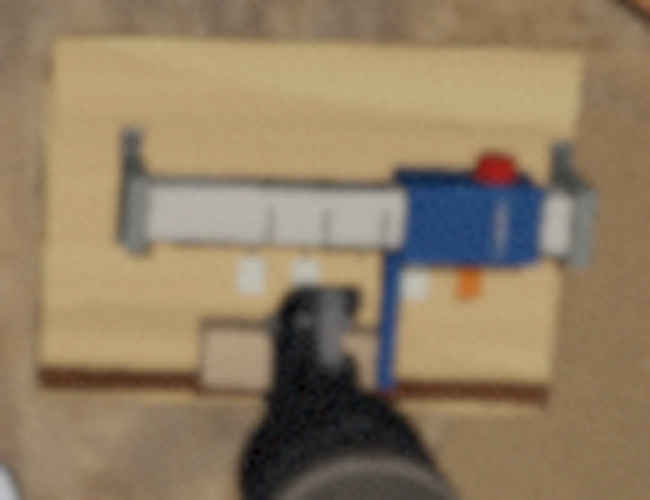

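```bash
python3 -m handwheel '[[[0,-0.001,0,0,0,0,0.02],[0,-0.0005,0,0,0,0,0.02],[0,0,0,0,0,0,0.02],[0,0,0,0,0,0,0.02]]]'
python3 -c "
from plan import *
o=r.get_obs();print(gob([.023,.0295,.010]),RD.T@o['contact_force'])"
```

```text
clock: 16.3
tcp_pos: [0.4143, -0.3728, 0.1065]
orientation: [1.992, 1.949, 0.446]
contact_force: [-0.5, 0.8, -0.1]
grip_width: 0.025
(array([-0.0007,  0.0008, -0.0012]), array([-0.0007, -0.0008, -0.0005]), array([ 0.4136, -0.372 ,  0.1053])) [-0.53613447  0.8323282   0.15064647]
```

```bash
python3 -m handwheel '[[[0,-0.001,0,0,0,0,0.02],[-0.001,0,-0.0005,0,0,0,0.02],[0,0,0,0,0,0,0.02],[0,0,0,0,0,0,0.02]]]'
python3 -c "
from plan import *
o=r.get_obs();print(gob([.023,.0295,.010]),RD.T@o['contact_force'])"
```

```text
clock: 16.63
tcp_pos: [0.4139, -0.3735, 0.1062]
orientation: [1.991, 1.949, 0.447]
contact_force: [2.7, 2.1, 0.4]
grip_width: 0.0248
(array([-0.0003,  0.0015, -0.0009]), array([-0.0011,  0.0001, -0.001 ]), array([ 0.4136, -0.372 ,  0.1053])) [ 2.55144156  2.16614292 -0.79516278]
```

```bash
python3 -m handwheel '[[[0.0005,0,-0.0011,0,0,0,0.02],[0,0,0,0,0,0,0.02],[0,0,0,0,0,0,0.028],[0,0,0,0,0,0,0.034],[0,0,0,0,0,0,0.044],[0,0,0,0,0,0,0.044],[0,0,0,0,0,0,0.044]]]'
python3 look.py 11 .023 .0295 .010;
```

```text
clock: 17.22
tcp_pos: [0.4136, -0.374, 0.1048]
orientation: [1.993, 1.949, 0.445]
contact_force: [-0.2, -0.1, -0.0]
grip_width: 0.0439
17.2167 [-0.2 -0.1 -0. ] 0.0439
(array([0.    , 0.002 , 0.0005]), array([-0.0005, -0.0012, -0.    ]), array([ 0.4136, -0.372 ,  0.1053]))
scene 0.66 381 deck [[0.0096, -0.0076, 0.0041], [0.0203, 0.01, 0.0199], [0.036, 0.0292, 0.0231]]
top 0.67 270 deck [[0.0075, -0.0089, 0.0034], [0.0265, 0.0467, 0.0188], [0.0412, 0.0653, 0.0668]]
```

View pics/top11.png

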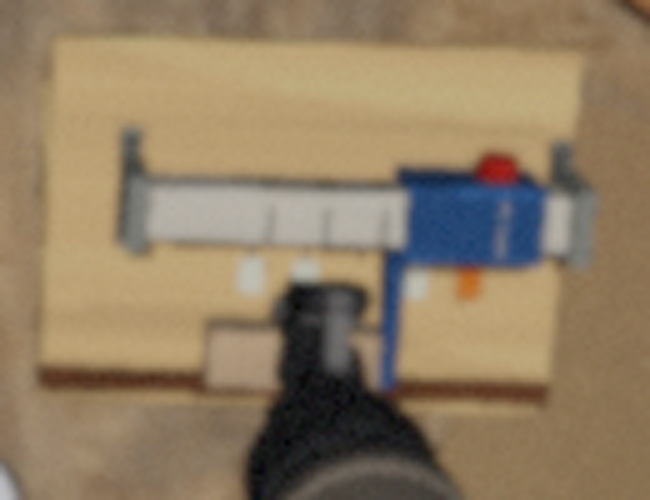

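Placed; now retract square off the board and check.

```bash
python3 -m handwheel '[[[-0.0043,0,0.009,0,0,0,0.044],[-0.0087,0,0.018,0,0,0,0.044],[-0.0087,0,0.018,0,0,0,0.044],[-0.013,0,0.027,0,0,0,0.044],[0,0.02,0.03,0,0,0,0.044],[0,0.04,0.02,0,0,0,0.044],[0,0.04,0.01,0,0,0,0.044],[0,0.04,0,0,0,0,0.044],[0,0.04,0,0,0,0,0.044],[0,0,0,0,0,0,0.044]]]'
python3 look.py 12 .023 .0295 .010
python3 - <<'E'
from plan import *
for n in("scene","top"):
    im,d=r.grab_frame(n); m=r.masks_of("pale_blank",n)[0]
    P=(cloud(n,d)-X[:3])@RD; q=P[m["pixels"]&(d>0)]
    q=q[(q[:,2]>.015)&(q[:,2]<.026)]
    c,s,a=cv2.minAreaRect((q[:,:2]*1000).astype(np.float32)); A=np.c_[q[:,:2],np.ones(len(q))]
    print(n,m["p"],len(q),np.round(c,1),np.round(s,1),round(a,1),"zmed",np.median(q[:,2]).round(4),"tilt",np.linalg.lstsq(A,q[:,2],rcond=None)[0][:2].round(3))
    k=(d>0)&(P[...,0]<.05)&(P[...,0]>.037)&(P[...,2]>.016)&(P[...,2]<.023)&(P[...,1]<.0)&(P[...,1]>-.03)
    print("arm y",np.percentile(P[k][:,1],[3,50,97]).round(4))
    hs=cv2.cvtColor(im,cv2.COLOR_RGB2HSV); red=((hs[...,0]<8)|(hs[...,0]>172))&(hs[...,1]>150)&(hs[...,2]>70)
    k=red&(d>0)&(P[...,0]>.1)&(P[...,0]<.13)&(P[...,2]>.01)&(P[...,2]<.05)&(P[...,1]>-.09)&(P[...,1]<.05)
    print("btn",P[k].max(0).round(4),np.median(P[k],axis=0).round(4))
E
```

```text
clock: 18.25
tcp_pos: [0.3781, -0.191, 0.235]
orientation: [1.99, 1.958, 0.451]
contact_force: [-0.5, -0.3, -0.3]
grip_width: 0.0443
18.25 [-0.5 -0.3 -0.3] 0.0443
(array([ 0.0355, -0.181 , -0.1297]), array([-0.0053, -0.0025, -0.0073]), array([ 0.4136, -0.372 ,  0.1053]))
scene 0.78 711 deck [[0.0097, -0.0069, 0.0052], [0.0196, 0.0288, 0.0199], [0.0356, 0.0646, 0.0229]]
top 0.65 487 deck [[0.0098, -0.0082, 0.0022], [0.0259, 0.0289, 0.0189], [0.036, 0.0649, 0.0229]]
scene 0.68 610 [22.6 29.3] [75.7 26.9] 89.6 zmed 0.0201 tilt [ 0.031 -0.003]
arm y [-0.0162 -0.0127 -0.0081]
btn [ 0.1195 -0.0467  0.0405] [ 0.1191 -0.0493  0.0388]
top 0.92 399 [22.5 27.6] [27.4 73.9] 0.3 zmed 0.0194 tilt [-0.005 -0.007]
arm y [-0.0176 -0.0145 -0.0101]
btn [ 0.1227 -0.0412  0.0398] [ 0.1195 -0.0468  0.0369]
```

View pics/scene12.png

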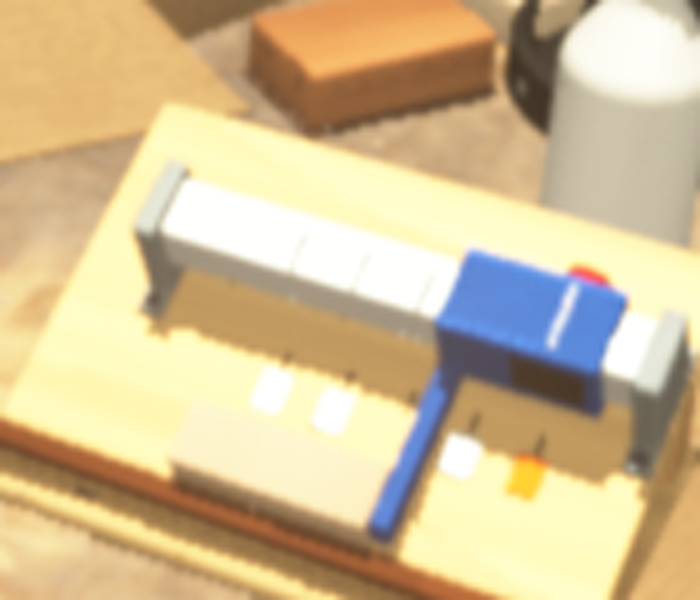

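View pics/top12.png

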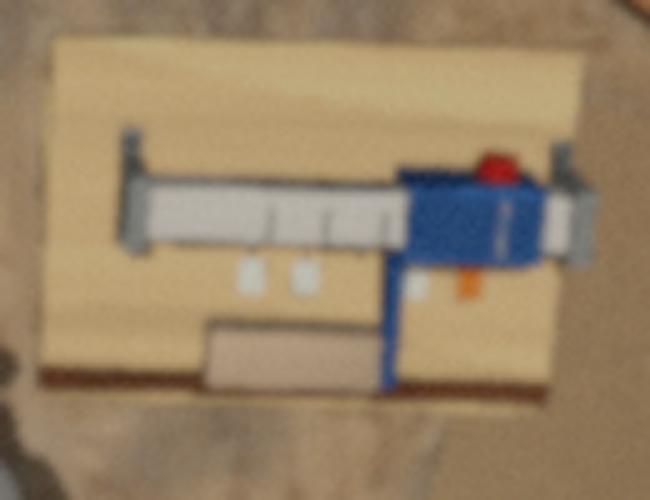

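```bash
python3 -m handwheel '[[[0,0,0,0,0,0,0.044],[0,0,0,0,0,0,0.044],[0,0,0,0,0,0,0.044]]]'; python3 -c "
from bench import r
print(r.hand_in())"
```

```text
clock: 18.9
tcp_pos: [0.3791, -0.1983, 0.2355]
orientation: [1.993, 1.948, 0.445]
contact_force: [-0.3, -0.5, -0.7]
grip_width: 0.0442
the job is handed in; nothing more can be done
None
```

I handed the job in at about 19 s, with the stop locked beside the orange marker and the pale blank home against the stop and the ledge. No verdict was reported.

**Stop:** I squeezed the button in (the jaws closed to about 36–37 mm), slid the stop 48 mm to deck −y and let go. Afterwards the button face measured deck x ≈ 122.5 mm in the top camera, where fully out is 123 mm. The stop measured about −47 to −49 mm along the board; the orange marker is at −48 mm.

**Pale blank:** I turned it square, lowered it and eased it against the stop and ledge until both pushed back with about 2–3 N. Then I released it and backed the gripper off.

| Last check | Scene camera | Top camera |
|---|---|---|
| Centre, deck x | 22.6 mm | 22.5 mm |
| Centre, deck y | 29.3 mm | 27.6 mm |
| Turn from square | 0.4° | 0.3° |
| Height of top face above deck | 20.1 mm | 19.4 mm |
| Distance from centre to stop's arm face | about 37.4 mm | about 37.7 mm |

- **Camera disagreement:** the two cameras differ by about 2 mm along the board, which is within their calibration.
- **Tilt:** the scene camera's plane fit gave a small tilt of 0.03 rad that the top camera did not show. Both are under the 0.08 rad limit.
- **Other objects:** no unexpected contact force showed during the moves. I did not re-measure the dark red blank, adapter, glue bottle or drive spur at the end.

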